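# Shut the parts drawers, leave the matching one open

### The job

Three parts drawers stand open, and one sample part lies on the black rubber mat: leave open, as it stands, the drawer that holds parts of that same kind, and push the other two drawers fully shut, without slamming them. Push with the fingertips on the outside of the drawer fronts only: do not reach into a drawer, grip a front or pick anything up, and leave the samples and everything else on the bench where they are.

Things in the scene. Friction and masses are not known exactly. Their poses are not given: they have to be found in the camera images.
- cabinet: low grey steel parts cabinet, fixed on the bench, 240 deep (x) x 436 wide (y) x 100 high, with three equal bays side by side, 140 apart, the middle one at its centre. Origin at the foot of its front face, in the middle of the width; x points into the cabinet (away from the open front), y along the front, z up. The bays hold the three drawers in any order.
- drawer_cup (a joint): how far the blue plastic drawer that holds the cup parts is open, in m: 0 = shut fully home, front panel lying against the cabinet face; starts 0.09 to 0.13, stop at 0.15. It slides along the cabinet's x with about 2 N of friction (plus 8 N per m/s) and stays where it is left; it has no catch or spring.
- cup_front (a point): middle of the top edge of the outer face of that drawer's front panel, 93 above the bench; moves with the drawer. Axes as the cabinet's: x into the cabinet, square to the panel (the way it shuts). Panel flat, 134 wide, 12 thick, from 7 to 93 above the bench; a pull lip 70 wide sticks out 12 from it, 19 to 25 above the bench. Open box behind it, sides 62 above the bench, parts inside.
- drawer_race (a joint): how far the blue plastic drawer that holds the race parts is open, in m: 0 = shut fully home, front panel lying against the cabinet face; starts 0.09 to 0.13, stop at 0.15. It slides along the cabinet's x with about 2 N of friction (plus 8 N per m/s) and stays where it is left; it has no catch or spring.
- race_front (a point): middle of the top edge of the outer face of that drawer's front panel, 93 above the bench; moves with the drawer. Axes as the cabinet's: x into the cabinet, square to the panel (the way it shuts). Panel flat, 134 wide, 12 thick, from 7 to 93 above the bench; a pull lip 70 wide sticks out 12 from it, 19 to 25 above the bench. Open box behind it, sides 62 above the bench, parts inside.
- drawer_bush (a joint): how far the blue plastic drawer that holds the bush parts is open, in m: 0 = shut fully home, front panel lying against the cabinet face; starts 0.09 to 0.13, stop at 0.15. It slides along the cabinet's x with about 2 N of friction (plus 8 N per m/s) and stays where it is left; it has no catch or spring.
- bush_front (a point): middle of the top edge of the outer face of that drawer's front panel, 93 above the bench; moves with the drawer. Axes as the cabinet's: x into the cabinet, square to the panel (the way it shuts). Panel flat, 134 wide, 12 thick, from 7 to 93 above the bench; a pull lip 70 wide sticks out 12 from it, 19 to 25 above the bench. Open box behind it, sides 62 above the bench, parts inside.
- mat: black rubber mat, square, 110 x 110 x 4 thick, flat on the bench left or right of the cabinet's open drawers. Origin at the centre of its underside. Exactly one sample lies near its centre.
- tray: open aluminium tray, fixed, 170 (x) x 90 (y) x 22 high, two pockets, on the other side of the cabinet from the mat; holds the other two samples. Origin at the centre of its underside.
- sample_cup: sample flanged bearing cup: short steel tube, outside diameter 38, standing on a flange of diameter 54 and 6 thick, 30 tall over all, open bore (mm), lying loose on the mat or in the tray, the same kind as the parts in the cup drawer. Origin at the centre of its underside, z up its axis.
- sample_race: sample bearing race: flat steel ring, outside diameter 56, hole 40, 10 thick (mm), lying loose on the mat or in the tray, the same kind as the parts in the race drawer. Origin at the centre of its underside, z up its axis.
- sample_bush: sample bush: small thick-walled steel sleeve, outside diameter 26, bore 16, 34 tall (mm), lying loose on the mat or in the tray, the same kind as the parts in the bush drawer. Origin at the centre of its underside, z up its axis.
- cup_a: one of two loose parts just behind the front of the cup drawer, a flanged bearing cup: short steel tube, outside diameter 38, standing on a flange of diameter 54 and 6 thick, 30 tall over all, open bore (mm). Origin at the centre of its underside.
- cup_b: one of two loose parts just behind the front of the cup drawer, a flanged bearing cup: short steel tube, outside diameter 38, standing on a flange of diameter 54 and 6 thick, 30 tall over all, open bore (mm). Origin at the centre of its underside.
- race_a: one of two loose parts just behind the front of the race drawer, a bearing race: flat steel ring, outside diameter 56, hole 40, 10 thick (mm). Origin at the centre of its underside.
- race_b: one of two loose parts just behind the front of the race drawer, a bearing race: flat steel ring, outside diameter 56, hole 40, 10 thick (mm). Origin at the centre of its underside.
- bush_a: one of two loose parts just behind the front of the bush drawer, a bush: small thick-walled steel sleeve, outside diameter 26, bore 16, 34 tall (mm). Origin at the centre of its underside.
- bush_b: one of two loose parts just behind the front of the bush drawer, a bush: small thick-walled steel sleeve, outside diameter 26, bore 16, 34 tall (mm). Origin at the centre of its underside.
- oil: small white oil bottle standing on the bench in front of the drawers, diameter 32, 85 tall; loose, to be left alone. Origin at its centre of the underside.
- spanner: steel spanner 170 long lying between the robot and the drawers; loose, to be left alone. Origin at its middle.
- tin: round metal tin, diameter 70, 55 tall, on the bench on the left (+y) of the cabinet; loose, to be left alone. Origin at its centre of the underside.
- driver: screwdriver 190 long lying on the bench on the right (-y) of the cabinet; loose, to be left alone. Origin at its middle.
- hub: thick dark steel ring, diameter 70, 22 tall, lying on top of the cabinet, well back from the front; loose, to be left alone. Origin at its centre of the underside.

How it is judged:
By the outcome, as a careful person would: the job done as asked, in the order asked, and still so for the second after the job is handed in, with the robot touching nothing.
It also fails if it takes over 42 s, if anything falls off the work surface, if the arm or the gripper's body presses on something with over 40 N, if the wrist force passes 120 N, or if a joint passes its speed limit or range.

### The arm

A 6-joint arm with a two-finger parallel gripper is mounted at the origin on the work surface. World frame = base frame: x ahead of the robot, y to its left, z up, the work surface at z = 0. Lengths are in m, angles in degrees, forces in N, time in s.
With the tool pointing down it reaches from about 0.35 to 0.875 m from the base axis. Payload 4.2 kg.
Tool frame: the origin (TCP) lies on the centre line of the jaws, within the pads' length; the fingertips stand 11 mm ahead of it and the grasp point (between the pads) lies 8 mm behind it; y points along the fingers, z is the direction in which the jaws open and shut, and the axes are right-handed (so a half turn about y gives the same grasp; the last joint's range is limited). The gripper opens to 87 mm and grips with 3 to 60 N. Pads are 19 mm wide; open, the fingers measure 117 mm over their backs; the gripper's body (75 mm by 190 mm) begins 51 mm behind the grasp point.
Start: joints at [14.817, 22.042, 0.453, 0, -68.411, -14.817], TCP at [0.625, 0, 0.234] pointing down, gripper open.
Joint ranges: [-179.83, 179.83], [-69.29, 118.12], [-61.27, 80.66], [-181.25, 117.63], [-171.15, -9.14], [-177.46, 177.46]. Speed limits (degrees/s): [159.86, 159.86, 180, 180, 180, 180].

### API

Orientations are given as a 3x3 rotation matrix whose columns are the frame's x, y, z axes.
In Python, from station import r, optics gives the robot as it stands. The module is installed in compiled form; this text tells all that it offers.
- The arm moves only by the tool step_arm, never from a script. Its argument "moves" is a list that holds one entry, the list of rows, each a list of 7 numbers: the turn, a rotation vector about the tool's x, y, z in rad, then the shift along the tool's x, y, z in cm, then the opening in per cent of the stroke, from 0 (shut) to 100 (fully open). A call has exactly 5 rows; each row is the pose to reach, as a shift and turn from the pose commanded when the call began, along the tool's axes at that moment; what a row does not reach only later rows make up. A row lasts 1/12 s, in which the tool goes at most 41.7 mm and 7.16 degrees, less where a joint would pass 70% of its speed; a pose out of reach is approached as far as the arm can. A call with a gripper value outside its range is refused whole. The fingers move at their own pace and stop on an object; the grip force is fixed at half the most. Time passes only in rows, so rows that repeat a pose let the fingers close, or fill a call up. It gives the time, the measured TCP pose, the force and the opening at its end, in the units of the state.
- r.sense(): the state, without advancing time (a new reading comes with each control period).
- optics.capture(name): name is "scene" or "side" or "wrist"; returns a dict with "image" (420x560x3 uint8, red, green, blue), "fov_y" (degrees; the focal length in pixels is half the picture's height over the tangent of half this angle, whatever the lens; pixels are square), "cx", "cy" (the principal point, pixels), "cam_to_world" (4x4, takes a point from camera to world coordinates). Camera axes: x right, y down, z forward; pixel columns grow to the right and rows downward; lengths in m; the calibration is good to about 2 mm. The wrist camera is an equidistant fisheye: a pixel r from the principal point sees the ray r / f radians off the axis. A picture is of the moment at which its call begins. There is no depth.
- r.finish_job(): hands the job in, once; it reports no verdict.
The state is a dict: "time_s": time; "joints": joint angles; "joint_velocities": joint speeds; "effort": joint torques, N m; "tcp_pos": TCP position; "ee_rot": TCP orientation; "wrist_force": force on the tool from outside, world axes, zero at the start; "moment": the same for the moment, N m; "gripper_width": opening from 0.0 (shut) to 1.0 (fully open).
Only numpy, scipy, OpenCV 4.12 (cv2) and the standard library are available. Lean on these libraries where they do the work, as an engineer would, in place of code of your own. Each camera call takes 0.05 s, during which the arm holds its last target.

## Working session

There is one attempt and no reset: what is moved stays moved. The work goes in short steps, Python scripts to look and compute and a tool call to move; the robot and the scene stay as the last step left them, time stands still between calls to the robot, and variables do not carry over. Pictures are saved under pics/ and viewed, and the job is handed in when it is done.

Besides the shell and the picture viewer there is one more tool, called after "Emit:" as name(argument=value, ...) on one line, values as JSON. step_arm: Moves the arm, as the interface text tells. Its arguments: {"type":"object","properties":{"moves":{"type":"array"}},"required":["moves"]}

```bash
mkdir -p pics; cat > h.py <<'E'
from station import r, optics
import numpy as np, cv2, pickle
def cap(n,tag):
    c=optics.capture(n); cv2.imwrite(f'pics/{tag}.png',c['image'][:,:,::-1]); pickle.dump(c,open(f'{tag}.pkl','wb')); return c
def ray(c,u,v,fish=False):
    f=c['image'].shape[0]/2/np.tan(np.radians(c['fov_y'])/2)
    x,y=u-c['cx'],v-c['cy']
    if fish:
        rr=np.hypot(x,y); t=rr/f; d=np.array([np.sin(t)*x/max(rr,1e-9),np.sin(t)*y/max(rr,1e-9),np.cos(t)])
    else: d=np.array([x/f,y/f,1])
    M=np.array(c['cam_to_world']); return M[:3,3],M[:3,:3]@d/np.linalg.norm(d)
def onz(c,u,v,z,fish=False):
    o,d=ray(c,u,v,fish); return o+d*(z-o[2])/d[2]
def tri(rays):
    A=sum(np.eye(3)-np.outer(d,d) for o,d in rays); b=sum((np.eye(3)-np.outer(d,d))@o for o,d in rays)
    p=np.linalg.solve(A,b); return p,[np.linalg.norm(np.cross(p-o,d)) for o,d in rays]
E
python3 - <<'E'
from h import *
for n in('scene','side','wrist'):
    c=cap(n,n+'0'); print(n,c['fov_y'],c['cx'],c['cy'],np.round(c['cam_to_world'],3))
print(r.sense())
E
```

```text
scene 49.09279434975338 281.2100126217092 207.96516645393694 [[ 0.352  0.482 -0.803  1.848]
 [ 0.936 -0.199  0.291 -0.487]
 [-0.02  -0.853 -0.521  0.964]
 [ 0.     0.     0.     1.   ]]
side 48.06850179326367 284.80638251553916 209.08010857535263 [[-0.919 -0.284  0.273  0.175]
 [-0.394  0.683 -0.615  0.822]
 [-0.011 -0.673 -0.739  1.084]
 [ 0.     0.     0.     1.   ]]
wrist 65.70646984690485 272.1093148798808 205.59540359555174 [[-1.     0.001 -0.002  0.625]
 [ 0.001  0.967  0.254 -0.069]
 [ 0.002  0.254 -0.967  0.382]
 [ 0.     0.     0.     1.   ]]
{'time_s': 0.15, 'joints': array([ 1.48160932e+01,  2.20783395e+01,  3.97790953e-01, -2.14234396e-02,
       -6.84097320e+01, -1.48168747e+01]), 'joint_velocities': array([-0.02521986, -0.09712274,  0.27702094,  0.05067837, -0.04277378,
       -0.00110976]), 'effort': array([ 3.86667998e-04, -3.91052306e+01,  1.87588084e+01,  4.22235444e+00,
        1.23758311e-02, -1.38926293e-04]), 'tcp_pos': array([6.24566439e-01, 1.57071376e-05, 2.32733069e-01]), 'ee_rot': array([[ 1.51446939e-04, -1.61218723e-03, -9.99998689e-01],
       [ 9.99999986e-01, -6.68098160e-05,  1.51554846e-04],
       [-6.70540632e-05, -9.99998698e-01,  1.61217709e-03]]), 'wrist_force': array([-0.37686479,  0.94877853,  0.59504953]), 'moment': array([-0.03149336,  0.00713912,  0.03414151]), 'gripper_width': 0.9971210311767463}
```

View pics/scene0.png

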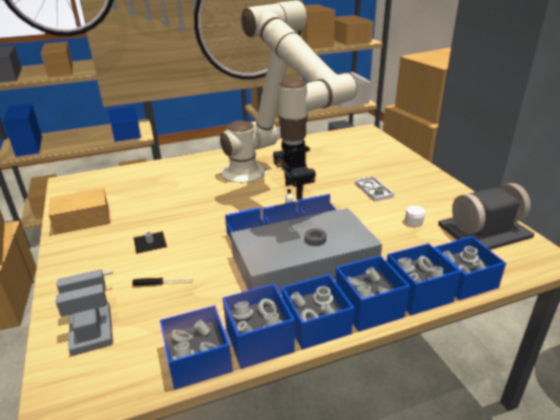

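View pics/side0.png

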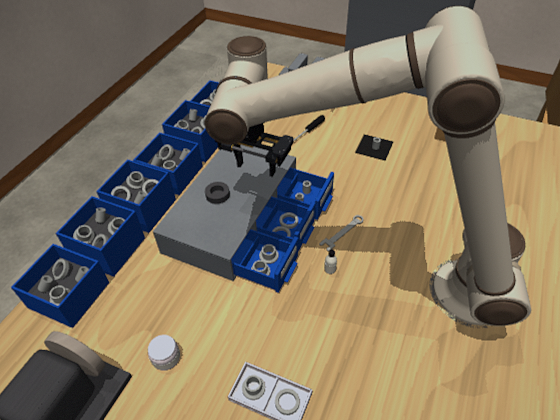

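View pics/wrist0.png

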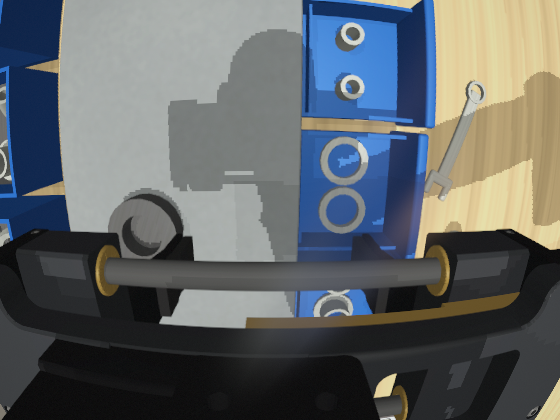

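```bash
python3 - <<'E'
import cv2
s=cv2.imread('pics/side0.png')
a=cv2.resize(s[160:300,220:380],None,fx=5,fy=5,interpolation=cv2.INTER_CUBIC)[:600,:800]
cv2.imwrite('pics/sidecrop.png',cv2.resize(s[165:295,220:380],(800,600) if 0 else (738,600)))
m=cv2.resize(s[120:170,340:410],(420,300),interpolation=cv2.INTER_CUBIC); t=cv2.resize(s[350:420,220:320],(428,300),interpolation=cv2.INTER_CUBIC)[:,:380]
cv2.imwrite('pics/mat.png',cv2.hconcat([m,t]))
w=cv2.imread('pics/wrist0.png'); cv2.imwrite('pics/wcrop.png',cv2.resize(w[0:260,290:500],(484,600)))
E
```

```text
(no output)
```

View pics/sidecrop.png

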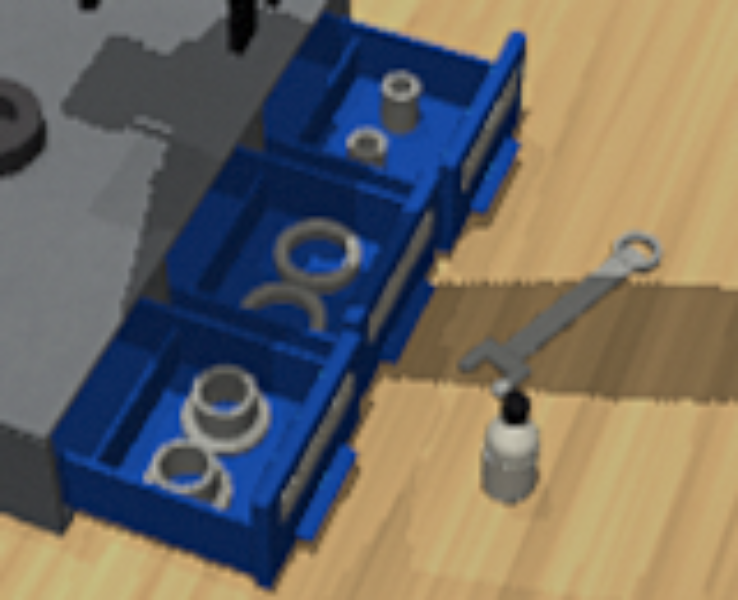

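View pics/mat.png

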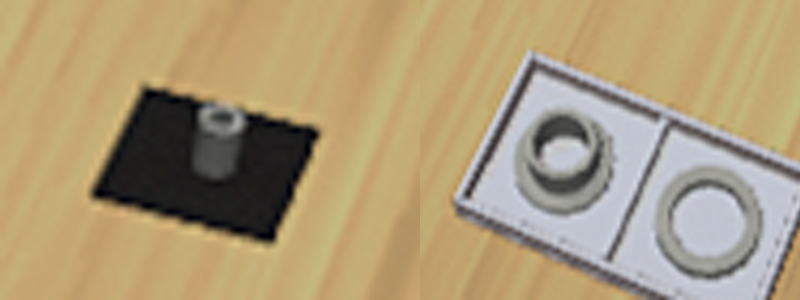

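View pics/wcrop.png

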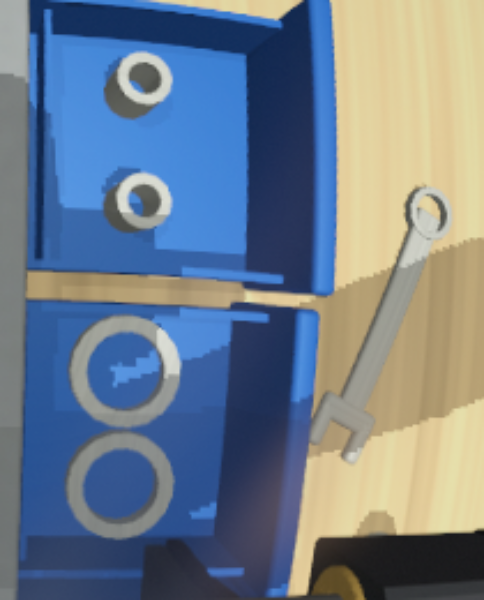

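```bash
python3 - <<'E'
from h import *
L=lambda t:pickle.load(open(t+'.pkl','rb'))
S,W=L('side0'),L('wrist0')
s=lambda x,y:(220+x/4.6125,165+y/4.615)
w=lambda x,y:(290+x/2.305,y/2.308)
for n,p in dict(bush_far=(524,35),bush_near=(450,178),race_far=(438,172),race_near=(360,312),cup_far=(358,322),cup_near=(272,497)).items():
    print('side',n,onz(S,*s(*p),.093).round(3))
for n,p in dict(bush_far=(330,0),bush_near=(333,293),race_far=(319,310)).items():
    print('wrist',n,onz(W,*w(*p),.093,True).round(3))
# cabinet top front edge z=.1
for n,p in dict(a=(345,0),b=(110,280),c=(55,435)).items(): print('cab side',onz(S,*s(*p),.1).round(3), p)
for p in [(27,20),(27,250),(24,420),(20,560)]: print('cab wrist',onz(W,*w(*p),.1,True).round(3))
print('oil',onz(S,*s(510,490),.0), onz(S,*s(515,400),.085))
print('hub',onz(S,217,190,.122),onz(W,146,222,.122,True))
for p in [(640,240),(480,355)]: print('sp',onz(S,*s(*p),.005))
for p in [(428,210),(340,420)]: print('spw',onz(W,*w(*p),.005,True))
# race far corner two view
for a,b in [((450,178),(333,293)),((438,172),(319,310))]: print(tri([ray(S,*s(*a)),ray(W,*w(*b),True)]))
E
```

```text
side bush_far [ 0.463 -0.199  0.093]
side bush_near [ 0.463 -0.059  0.093]
side race_far [ 0.471 -0.06   0.093]
side race_near [0.474 0.063 0.093]
side cup_far [0.472 0.071 0.093]
side cup_near [0.469 0.203 0.093]
wrist bush_far [ 0.467 -0.201  0.093]
wrist bush_near [ 0.469 -0.071  0.093]
wrist race_far [ 0.475 -0.063  0.093]
cab side [ 0.583 -0.178  0.1  ] (345, 0)
cab side [0.618 0.103 0.1  ] (110, 280)
cab side [0.596 0.217 0.1  ] (55, 435)
cab wrist [ 0.599 -0.172  0.1  ]
cab wrist [ 0.599 -0.081  0.1  ]
cab wrist [ 0.599 -0.017  0.1  ]
cab wrist [0.6   0.041 0.1  ]
oil [0.36639353 0.08528887 0.        ] [0.36956854 0.08311595 0.085     ]
hub [0.7396194  0.02831898 0.122     ] [0.73600817 0.01396626 0.122     ]
sp [ 0.35297813 -0.13249866  0.005     ]
sp [ 0.41725752 -0.00104891  0.005     ]
spw [ 0.35690761 -0.12538451  0.005     ]
spw [ 0.41075892 -0.00138952  0.005     ]
(array([ 0.46465098, -0.06986882,  0.08240432]), [np.float64(0.00200839616199917), np.float64(0.0020083961619992044)])
(array([ 0.47278494, -0.06360648,  0.08909689]), [np.float64(0.00032111751896060105), np.float64(0.0003211175189604194)])
```

Emit:
step_arm(moves=[[[0,0,0,0,0,4,0],[0,0,0,0,0,8,0],[0,0,0,0,0,12,0],[0,0,0,0,0,16,0],[0,0,0,0,0,19,0]]])

```text
time_s: 0.57
tcp_pos: [0.4317, -0.0005, 0.2329]
ee_rot: [[0.0, -0.002, -1.0], [1.0, -0.0, 0.0], [-0.0, -1.0, 0.002]]
wrist_force: [-0.3, 0.6, 0.3]
gripper_width: 0.707
```

Emit:
step_arm(moves=[[[0,0,0,0,0,0,0],[0,0,0,0,2,0,0],[0,0,0,0,4,0,0],[0,0,0,0,6,0,0],[0,0,0,0,7,0,0]]])

```text
time_s: 0.98
tcp_pos: [0.4339, -0.0002, 0.1615]
ee_rot: [[0.0, -0.003, -1.0], [1.0, -0.0, 0.0], [-0.0, -1.0, 0.003]]
wrist_force: [-0.8, -0.3, -0.0]
gripper_width: 0.325
```

Wait for the fingers to shut, and look from here before descending.

Emit:
step_arm(moves=[[[0,0,0,0,0,0,0],[0,0,0,0,0,0,0],[0,0,0,0,0,0,0],[0,0,0,0,0,0,0],[0,0,0,0,0,0,0]]])

```text
time_s: 1.4
tcp_pos: [0.4356, 0.0002, 0.1644]
ee_rot: [[-0.0, 0.002, -1.0], [1.0, 0.001, -0.0], [0.001, -1.0, -0.002]]
wrist_force: [-0.4, -0.7, -0.5]
gripper_width: 0.018
```

```bash
python3 - <<'E'
from h import *
cap('side','side1');cap('wrist','wrist1')
import cv2
a=cv2.imread('pics/side1.png')[100:310,200:400];cv2.imwrite('pics/side1c.png',cv2.resize(a,(571,600)))
E
```

```text
(no output)
```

View pics/side1c.png

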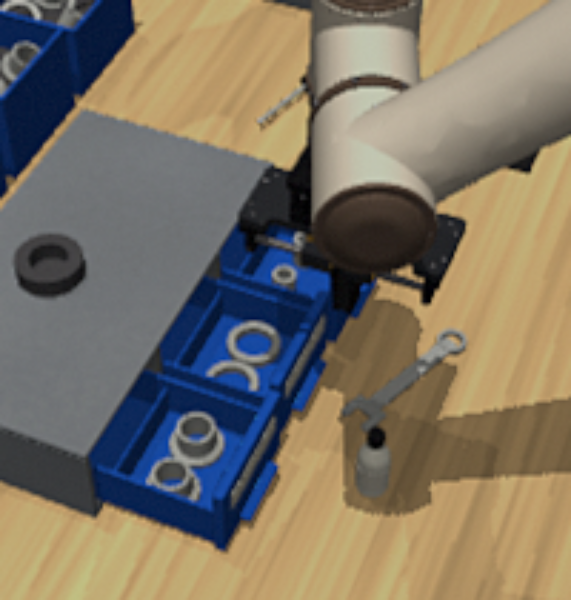

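View pics/wrist1.png

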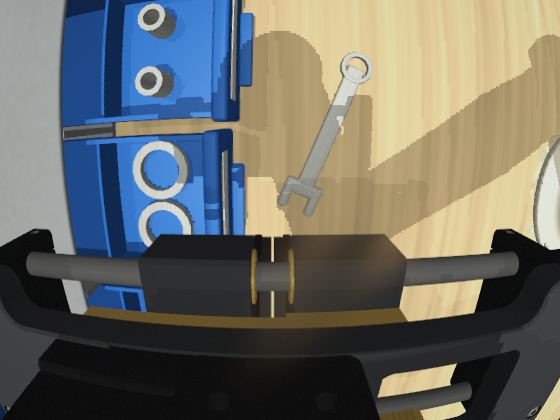

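```bash
python3 - <<'E'
from h import *
L=lambda t:pickle.load(open(t+'.pkl','rb'))
W0,W1,S0=L('wrist0'),L('wrist1'),L('side0')
for n,a,b,s in [('race far',(428.4,134.5),(230,131),(315,202.3)),('bush near',(434.5,127),(239,121),(317.6,203.6))]:
    print(n,tri([ray(W0,*a,True),ray(W1,*b,True)]),tri([ray(S0,*s),ray(W1,*b,True)]))
    print(onz(W1,*b,.093,True))
print(r.sense()['tcp_pos'])
E
```

```text
race far (array([ 0.46647926, -0.06287982,  0.07642598]), [np.float64(9.0469618835468e-05), np.float64(9.04696188354633e-05)]) (array([ 0.46821745, -0.06250959,  0.09084012]), [np.float64(0.0036523327054069064), np.float64(0.0036523327054068786)])
[ 0.46431069 -0.06323228  0.093     ]
bush near (array([ 0.45977467, -0.07056779,  0.07671884]), [np.float64(0.000574085348653823), np.float64(0.0005740853486538182)]) (array([ 0.46261379, -0.06928586,  0.08124643]), [np.float64(0.003361543096759345), np.float64(0.003361543096759339)])
[ 0.45810028 -0.06993456  0.093     ]
[4.35303808e-01 1.15743036e-04 1.64126128e-01]
```

Emit:
step_arm(moves=[[[0,0,0,0,2,0.5,0],[0,0,0,0,4,0.5,0],[0,0,0,0,6,0.5,0],[0,0,0,0,8,0.5,0],[0,0,0,0,8.8,0.5,0]]])

```text
time_s: 1.92
tcp_pos: [0.4287, -0.0004, 0.0737]
ee_rot: [[0.001, -0.003, -1.0], [1.0, -0.001, 0.001], [-0.001, -1.0, 0.003]]
wrist_force: [-0.7, -0.1, -0.2]
gripper_width: 0.003
```

Emit:
step_arm(moves=[[[0,0,0,0,0,-0.4,0],[0,0,0,0,0,-0.8,0],[0,0,0,0,0,-1.2,0],[0,0,0,0,0,-1.5,0],[0,0,0,0,0,-1.8,0]]])

```text
time_s: 2.33
tcp_pos: [0.4492, 0.0003, 0.0765]
ee_rot: [[0.0, 0.002, -1.0], [1.0, 0.001, 0.0], [0.001, -1.0, -0.002]]
wrist_force: [0.2, -0.8, 0.2]
gripper_width: 0.005
```

Emit:
step_arm(moves=[[[0,0,0,0,0,-0.3,0],[0,0,0,0,0,-0.6,0],[0,0,0,0,0,-0.9,0],[0,0,0,0,0,-1.2,0],[0,0,0,0,0,-1.5,0]]])

```text
time_s: 2.75
tcp_pos: [0.463, -0.0, 0.0755]
ee_rot: [[0.0, -0.001, -1.0], [1.0, -0.0, 0.0], [-0.0, -1.0, 0.001]]
wrist_force: [-2.3, 1.4, 1.3]
gripper_width: 0.005
```

Emit:
step_arm(moves=[[[0,0,0,0,0,-0.4,0],[0,0,0,0,0,-0.8,0],[0,0,0,0,0,-1.2,0],[0,0,0,0,0,-1.6,0],[0,0,0,0,0,-2.0,0]]])

```text
time_s: 3.17
tcp_pos: [0.4829, -0.0002, 0.0754]
ee_rot: [[0.0, -0.001, -1.0], [1.0, -0.0, 0.0], [-0.0, -1.0, 0.001]]
wrist_force: [-2.1, -2.5, 2.2]
gripper_width: 0.002
```

```bash
python3 - <<'E'
from h import *
cap('side','side2')
a=cv2.imread('pics/side2.png')[100:310,200:400];cv2.imwrite('pics/side2c.png',cv2.resize(a,(571,600)))
E
```

```text
(no output)
```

View pics/side2c.png

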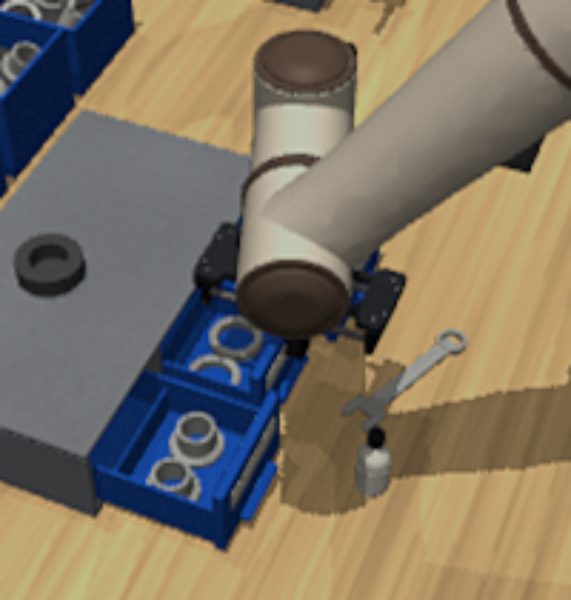

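Emit:
step_arm(moves=[[[0,0,0,0,0,-0.5,0],[0,0,0,0,0,-1.0,0],[0,0,0,0,0,-1.5,0],[0,0,0,0,0,-2.0,0],[0,0,0,0,0,-2.5,0]]])

```text
time_s: 3.63
tcp_pos: [0.5083, -0.0002, 0.0754]
ee_rot: [[0.0, -0.001, -1.0], [1.0, -0.0, 0.0], [-0.0, -1.0, 0.001]]
wrist_force: [-2.5, -2.1, 1.5]
gripper_width: 0.008
```

Emit:
step_arm(moves=[[[0,0,0,0,0,-0.5,0],[0,0,0,0,0,-1.0,0],[0,0,0,0,0,-1.5,0],[0,0,0,0,0,-2.0,0],[0,0,0,0,0,-2.5,0]]])

```text
time_s: 4.05
tcp_pos: [0.5334, -0.0001, 0.0755]
ee_rot: [[0.0, -0.0, -1.0], [1.0, -0.0, 0.0], [-0.0, -1.0, 0.0]]
wrist_force: [-2.2, -1.9, 0.4]
gripper_width: 0.005
```

Emit:
step_arm(moves=[[[0,0,0,0,0,-0.4,0],[0,0,0,0,0,-0.8,0],[0,0,0,0,0,-1.2,0],[0,0,0,0,0,-1.4,0],[0,0,0,0,0,-1.6,0]]])

```text
time_s: 4.47
tcp_pos: [0.5493, 0.0001, 0.0755]
ee_rot: [[0.0, 0.0, -1.0], [1.0, 0.0, 0.0], [0.0, -1.0, -0.0]]
wrist_force: [-2.5, -1.3, 0.5]
gripper_width: 0.004
```

Emit:
step_arm(moves=[[[0,0,0,0,0,-0.2,0],[0,0,0,0,0,-0.4,0],[0,0,0,0,0,-0.6,0],[0,0,0,0,0,-0.8,0],[0,0,0,0,0,-1.0,0]]])

```text
time_s: 4.88
tcp_pos: [0.5591, 0.0, 0.0756]
ee_rot: [[-0.0, -0.0, -1.0], [1.0, -0.0, -0.0], [-0.0, -1.0, 0.0]]
wrist_force: [-2.7, -1.4, -0.6]
gripper_width: 0.007
```

Now slow (12 mm/s) small steps until force rises.

Emit:
step_arm(moves=[[[0,0,0,0,0,-0.1,0],[0,0,0,0,0,-0.2,0],[0,0,0,0,0,-0.3,0],[0,0,0,0,0,-0.4,0],[0,0,0,0,0,-0.5,0]]])

```text
time_s: 5.3
tcp_pos: [0.564, 0.0, 0.0756]
ee_rot: [[-0.0, -0.0, -1.0], [1.0, -0.0, -0.0], [-0.0, -1.0, 0.0]]
wrist_force: [-1.9, -0.7, 1.0]
gripper_width: 0.005
```

Emit:
step_arm(moves=[[[0,0,0,0,0,-0.1,0],[0,0,0,0,0,-0.2,0],[0,0,0,0,0,-0.3,0],[0,0,0,0,0,-0.4,0],[0,0,0,0,0,-0.5,0]]])

```text
time_s: 5.72
tcp_pos: [0.5691, -0.0, 0.0756]
ee_rot: [[0.0, -0.0, -1.0], [1.0, -0.0, 0.0], [-0.0, -1.0, 0.0]]
wrist_force: [-2.1, -2.0, 0.6]
gripper_width: 0.008
```

Emit:
step_arm(moves=[[[0,0,0,0,0,-0.1,0],[0,0,0,0,0,-0.2,0],[0,0,0,0,0,-0.3,0],[0,0,0,0,0,-0.4,0],[0,0,0,0,0,-0.4,0]]])

```text
time_s: 6.13
tcp_pos: [0.5734, 0.0001, 0.0756]
ee_rot: [[-0.0, 0.001, -1.0], [1.0, 0.0, -0.0], [0.0, -1.0, -0.001]]
wrist_force: [-0.8, -0.7, 0.2]
gripper_width: 0.004
```

```bash
python3 - <<'E'
from h import *
cap('side','side3');cap('wrist','wrist3')
a=cv2.imread('pics/side3.png')[160:310,200:350];cv2.imwrite('pics/side3c.png',cv2.resize(a,(600,600)))
E
```

```text
(no output)
```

View pics/side3c.png

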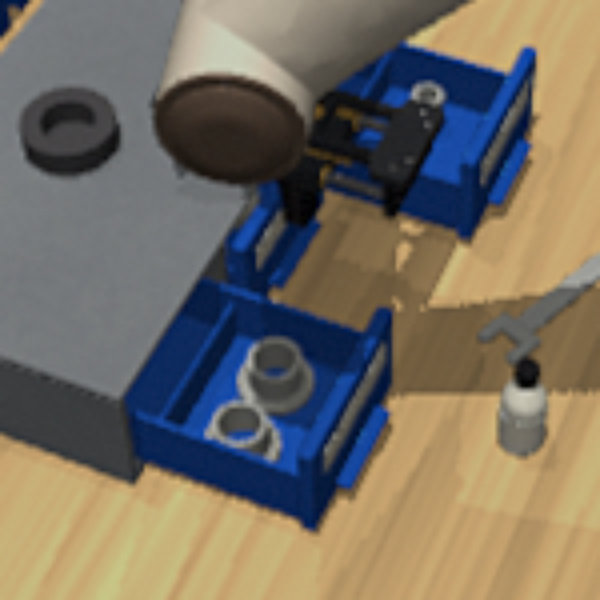

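View pics/wrist3.png

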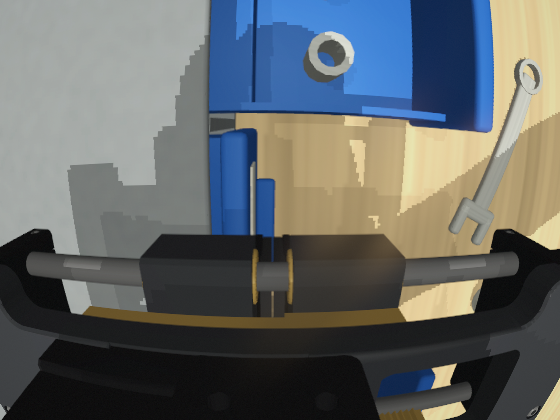

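Emit:
step_arm(moves=[[[0,0,0,0,0,-0.1,0],[0,0,0,0,0,-0.2,0],[0,0,0,0,0,-0.3,0],[0,0,0,0,0,-0.4,0],[0,0,0,0,0,-0.4,0]]])

```text
time_s: 6.65
tcp_pos: [0.577, 0.0001, 0.0756]
ee_rot: [[-0.0, -0.0, -1.0], [1.0, 0.0, -0.0], [0.0, -1.0, 0.0]]
wrist_force: [-3.0, 0.1, 0.4]
gripper_width: 0.005
```

Emit:
step_arm(moves=[[[0,0,0,0,0,-0.1,0],[0,0,0,0,0,-0.1,0],[0,0,0,0,0,-0.2,0],[0,0,0,0,0,-0.2,0],[0,0,0,0,0,-0.2,0]]])

```text
time_s: 7.07
tcp_pos: [0.5771, 0.0, 0.0755]
ee_rot: [[0.0, -0.004, -1.0], [1.0, -0.0, 0.0], [-0.0, -1.0, 0.004]]
wrist_force: [-7.4, 1.0, 4.4]
gripper_width: 0.006
```

```bash
python3 - <<'E'
from h import *
cap('wrist','wrist4')
a=cv2.imread('pics/wrist4.png')[90:250,180:320];cv2.imwrite('pics/wrist4c.png',cv2.resize(a,(525,600)))
E
```

```text
(no output)
```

View pics/wrist4c.png

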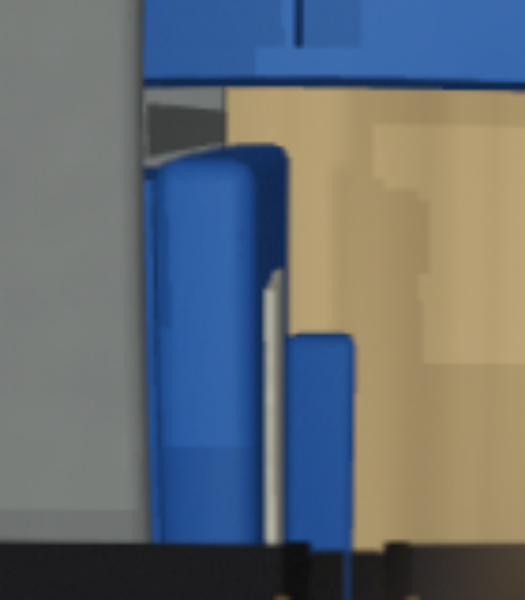

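Emit:
step_arm(moves=[[[0,0,0,0,0,-0.1,0],[0,0,0,0,0,-0.2,0],[0,0,0,0,0,-0.2,0],[0,0,0,0,0,-0.2,0],[0,0,0,0,0,-0.2,0]]])

```text
time_s: 7.53
tcp_pos: [0.5771, -0.0, 0.0755]
ee_rot: [[0.001, -0.008, -1.0], [1.0, -0.001, 0.001], [-0.001, -1.0, 0.008]]
wrist_force: [-12.1, 3.1, 7.5]
gripper_width: 0.003
```

Emit:
step_arm(moves=[[[0,0,0,0,0,0.5,0],[0,0,0,0,0,2,0],[0,0,0,0,0,5,0],[0,0,0,0,0,8,0],[0,0,0,0,0,10,0]]])

```text
time_s: 7.95
tcp_pos: [0.4798, 0.0002, 0.0756]
ee_rot: [[0.0, 0.002, -1.0], [1.0, 0.001, 0.0], [0.001, -1.0, -0.002]]
wrist_force: [-0.6, -0.4, -0.3]
gripper_width: 0.004
```

Emit:
step_arm(moves=[[[0,0,0,0,-3,1,0],[0,0,0,0,-6,2.5,0],[0,0,0,0,-9,5,0],[0,0,0,0,-9,5,0],[0,0,0,0,-9,5,0]]])

```text
time_s: 8.37
tcp_pos: [0.4325, 0.0008, 0.168]
ee_rot: [[-0.001, 0.008, -1.0], [1.0, 0.003, -0.001], [0.003, -1.0, -0.008]]
wrist_force: [0.8, 0.0, -0.1]
gripper_width: 0.009
```

```bash
python3 - <<'E'
from h import *
c=cap('wrist','wrist5');s=cap('side','side5')
print(r.sense()['tcp_pos'])
E
```

```text
[4.31755773e-01 3.69309346e-04 1.65562988e-01]
```

View pics/wrist5.png

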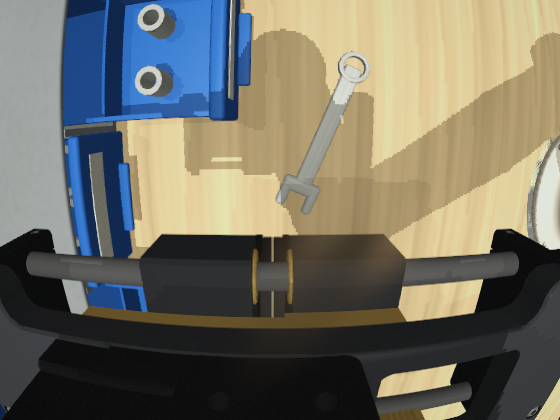

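View pics/side5.png

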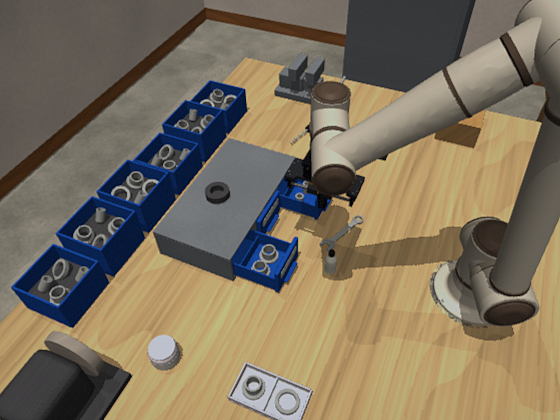

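Emit:
step_arm(moves=[[[0,0,0,3,0,0,0],[0,0,0,6.5,0,0,0],[0,0,0,10,0,0,0],[0,0,0,13.7,0,0,0],[0,0,0,13.7,0,0,0]]])

```text
time_s: 8.88
tcp_pos: [0.4327, 0.142, 0.1643]
ee_rot: [[-0.005, 0.001, -1.0], [1.0, 0.0, -0.005], [0.0, -1.0, -0.001]]
wrist_force: [0.2, 0.4, 0.3]
gripper_width: 0.006
```

```bash
python3 - <<'E'
from h import *
c=cap('wrist','wrist6');s=cap('side','side6')
print(r.sense()['tcp_pos'])
E
```

```text
[0.43112877 0.13822839 0.16386379]
```

View pics/wrist6.png

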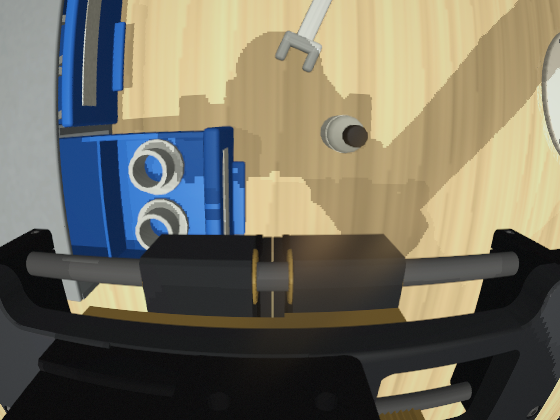

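View pics/side6.png

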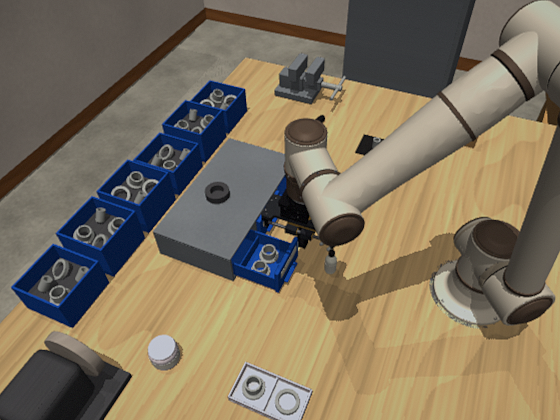

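Emit:
step_arm(moves=[[[0,0,0,0,2,0,0],[0,0,0,0,4,0,0],[0,0,0,0,6,0,0],[0,0,0,0,8,0,0],[0,0,0,0,8.9,0,0]]])

```text
time_s: 9.4
tcp_pos: [0.4296, 0.1348, 0.0735]
ee_rot: [[0.003, -0.005, -1.0], [1.0, -0.003, 0.003], [-0.003, -1.0, 0.005]]
wrist_force: [-0.1, -0.5, 0.8]
gripper_width: 0.005
```

Emit:
step_arm(moves=[[[0,0,0,0,0,-0.4,0],[0,0,0,0,0,-0.8,0],[0,0,0,0,0,-1.2,0],[0,0,0,0,0,-1.5,0],[0,0,0,0,0,-1.8,0]]])

```text
time_s: 9.82
tcp_pos: [0.4501, 0.1374, 0.0775]
ee_rot: [[0.0, 0.002, -1.0], [1.0, 0.001, 0.0], [0.001, -1.0, -0.002]]
wrist_force: [-0.7, 0.0, -0.2]
gripper_width: 0.006
```

Emit:
step_arm(moves=[[[0,0,0,0,0,-0.3,0],[0,0,0,0,0,-0.6,0],[0,0,0,0,0,-0.9,0],[0,0,0,0,0,-1.2,0],[0,0,0,0,0,-1.5,0]]])

```text
time_s: 10.23
tcp_pos: [0.4638, 0.137, 0.0766]
ee_rot: [[0.0, -0.001, -1.0], [1.0, -0.0, 0.0], [-0.0, -1.0, 0.001]]
wrist_force: [-3.2, 0.3, 2.1]
gripper_width: 0.005
```

Emit:
step_arm(moves=[[[0,0,0,0,0,-0.4,0],[0,0,0,0,0,-0.8,0],[0,0,0,0,0,-1.2,0],[0,0,0,0,0,-1.6,0],[0,0,0,0,0,-2.0,0]]])

```text
time_s: 10.65
tcp_pos: [0.4842, 0.1368, 0.0765]
ee_rot: [[0.0, -0.0, -1.0], [1.0, -0.0, 0.0], [-0.0, -1.0, 0.0]]
wrist_force: [-2.2, -1.3, 3.5]
gripper_width: 0.007
```

Emit:
step_arm(moves=[[[0,0,0,0,0,-0.5,0],[0,0,0,0,0,-1.0,0],[0,0,0,0,0,-1.5,0],[0,0,0,0,0,-2.0,0],[0,0,0,0,0,-2.5,0]]])

```text
time_s: 11.07
tcp_pos: [0.5092, 0.1367, 0.0764]
ee_rot: [[0.0, -0.001, -1.0], [1.0, -0.001, 0.0], [-0.001, -1.0, 0.001]]
wrist_force: [-2.8, -1.1, 2.2]
gripper_width: 0.004
```

Emit:
step_arm(moves=[[[0,0,0,0,0,-0.5,0],[0,0,0,0,0,-1.0,0],[0,0,0,0,0,-1.5,0],[0,0,0,0,0,-2.0,0],[0,0,0,0,0,-2.5,0]]])

```text
time_s: 11.48
tcp_pos: [0.5342, 0.1368, 0.0763]
ee_rot: [[0.0, -0.001, -1.0], [1.0, -0.0, 0.0], [-0.0, -1.0, 0.001]]
wrist_force: [-2.3, -1.0, 1.7]
gripper_width: 0.007
```

Emit:
step_arm(moves=[[[0,0,0,0,0,-0.4,0],[0,0,0,0,0,-0.8,0],[0,0,0,0,0,-1.2,0],[0,0,0,0,0,-1.4,0],[0,0,0,0,0,-1.6,0]]])

```text
time_s: 11.9
tcp_pos: [0.5503, 0.1371, 0.0764]
ee_rot: [[0.0, 0.0, -1.0], [1.0, 0.0, 0.0], [0.0, -1.0, -0.0]]
wrist_force: [-2.9, -1.9, -0.2]
gripper_width: 0.005
```

Emit:
step_arm(moves=[[[0,0,0,0,0,-0.2,0],[0,0,0,0,0,-0.4,0],[0,0,0,0,0,-0.6,0],[0,0,0,0,0,-0.8,0],[0,0,0,0,0,-1.0,0]]])

```text
time_s: 12.32
tcp_pos: [0.5601, 0.137, 0.0765]
ee_rot: [[-0.0, -0.0, -1.0], [1.0, -0.0, -0.0], [-0.0, -1.0, 0.0]]
wrist_force: [-2.6, -0.7, 0.2]
gripper_width: 0.003
```

Emit:
step_arm(moves=[[[0,0,0,0,0,-0.1,0],[0,0,0,0,0,-0.2,0],[0,0,0,0,0,-0.3,0],[0,0,0,0,0,-0.4,0],[0,0,0,0,0,-0.5,0]]])

```text
time_s: 12.73
tcp_pos: [0.5651, 0.1371, 0.0766]
ee_rot: [[-0.0, 0.0, -1.0], [1.0, 0.0, -0.0], [0.0, -1.0, -0.0]]
wrist_force: [-1.7, -1.2, -0.2]
gripper_width: 0.003
```

Emit:
step_arm(moves=[[[0,0,0,0,0,-0.1,0],[0,0,0,0,0,-0.2,0],[0,0,0,0,0,-0.3,0],[0,0,0,0,0,-0.4,0],[0,0,0,0,0,-0.5,0]]])

```text
time_s: 13.15
tcp_pos: [0.5701, 0.137, 0.0766]
ee_rot: [[-0.0, 0.0, -1.0], [1.0, -0.0, -0.0], [-0.0, -1.0, -0.0]]
wrist_force: [-1.7, -0.9, -1.1]
gripper_width: 0.002
```

Emit:
step_arm(moves=[[[0,0,0,0,0,-0.1,0],[0,0,0,0,0,-0.2,0],[0,0,0,0,0,-0.3,0],[0,0,0,0,0,-0.4,0],[0,0,0,0,0,-0.5,0]]])

```text
time_s: 13.57
tcp_pos: [0.5751, 0.137, 0.0765]
ee_rot: [[0.0, -0.0, -1.0], [1.0, -0.0, 0.0], [-0.0, -1.0, 0.0]]
wrist_force: [-2.1, -1.1, -0.9]
gripper_width: 0.006
```

Emit:
step_arm(moves=[[[0,0,0,0,0,-0.1,0],[0,0,0,0,0,-0.2,0],[0,0,0,0,0,-0.3,0],[0,0,0,0,0,-0.3,0],[0,0,0,0,0,-0.3,0]]])

```text
time_s: 13.98
tcp_pos: [0.5783, 0.1372, 0.0766]
ee_rot: [[-0.0, 0.001, -1.0], [1.0, 0.0, -0.0], [0.0, -1.0, -0.001]]
wrist_force: [-1.2, -0.9, -0.5]
gripper_width: 0.007
```

Emit:
step_arm(moves=[[[0,0,0,0,0,-0.1,0],[0,0,0,0,0,-0.2,0],[0,0,0,0,0,-0.3,0],[0,0,0,0,0,-0.3,0],[0,0,0,0,0,-0.3,0]]])

```text
time_s: 14.4
tcp_pos: [0.5791, 0.137, 0.0765]
ee_rot: [[0.0, -0.004, -1.0], [1.0, -0.001, 0.0], [-0.001, -1.0, 0.004]]
wrist_force: [-7.9, 0.8, 4.5]
gripper_width: 0.008
```

Emit:
step_arm(moves=[[[0,0,0,0,0,-0.1,0],[0,0,0,0,0,-0.2,0],[0,0,0,0,0,-0.2,0],[0,0,0,0,0,-0.2,0],[0,0,0,0,0,-0.2,0]]])

```text
time_s: 14.82
tcp_pos: [0.5792, 0.137, 0.0765]
ee_rot: [[0.0, -0.008, -1.0], [1.0, -0.001, 0.0], [-0.001, -1.0, 0.008]]
wrist_force: [-12.4, 2.8, 7.4]
gripper_width: 0.007
```

Emit:
step_arm(moves=[[[0,0,0,0,0,0.5,0],[0,0,0,0,0,2,0],[0,0,0,0,0,4,0],[0,0,0,0,0,6,0],[0,0,0,0,0,7,0]]])

```text
time_s: 15.23
tcp_pos: [0.5123, 0.1374, 0.077]
ee_rot: [[-0.001, 0.002, -1.0], [1.0, 0.001, -0.001], [0.001, -1.0, -0.002]]
wrist_force: [0.0, 0.1, -0.3]
gripper_width: 0.001
```

Emit:
step_arm(moves=[[[0,0,0,0,-3,0,0],[0,0,0,0,-6,0,0],[0,0,0,0,-9,0,0],[0,0,0,0,-12,0,0],[0,0,0,0,-15,0,0]]])

```text
time_s: 15.65
tcp_pos: [0.5141, 0.1375, 0.2289]
ee_rot: [[-0.001, 0.004, -1.0], [1.0, 0.001, -0.001], [0.001, -1.0, -0.004]]
wrist_force: [1.0, -0.6, -0.1]
gripper_width: 0.001
```

Emit:
step_arm(moves=[[[0,0,0,0,0,2,0],[0,0,0,0,0,5,0],[0,0,0,0,0,8,0],[0,0,0,0,0,8,0],[0,0,0,0,0,8,0]]])

```text
time_s: 16.07
tcp_pos: [0.4331, 0.1375, 0.2278]
ee_rot: [[-0.002, 0.004, -1.0], [1.0, 0.002, -0.002], [0.002, -1.0, -0.004]]
wrist_force: [-0.7, 0.0, 0.1]
gripper_width: 0.002
```

```bash
python3 - <<'E'
from h import *
c=cap('wrist','wrist7');s=cap('side','side7')
a=cv2.imread('pics/side7.png')[130:310,200:400];cv2.imwrite('pics/side7c.png',cv2.resize(a,(667,600)))
print(r.sense()['tcp_pos'],r.sense()['wrist_force'])
E
```

```text
[0.4342408  0.13774561 0.22739146] [ 0.78865319 -0.89174055 -0.2400643 ]
```

View pics/wrist7.png

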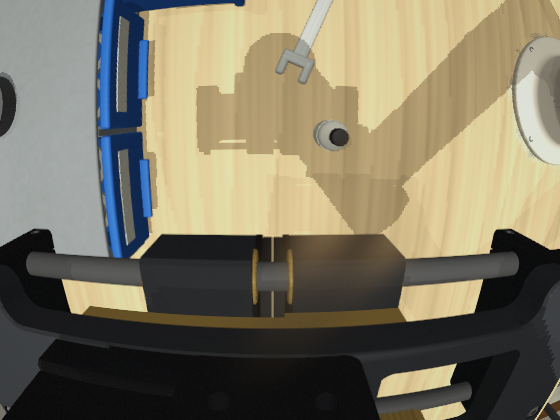

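View pics/side7c.png

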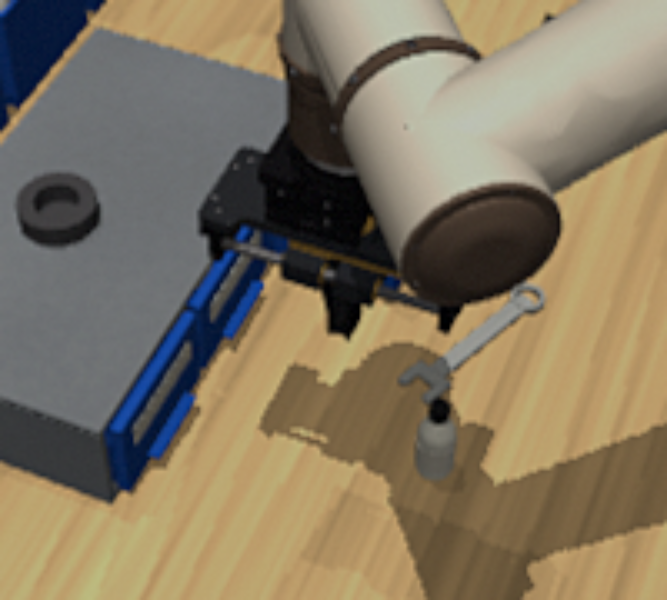

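```bash
python3 - <<'E'
from h import *
print(r.sense()['joint_velocities'].round(2)); print(r.finish_job())
E
```

```text
[-0.44  1.16  0.39 -0.22 -0.43 -0.09]
the job is handed in; nothing more can be done
None
```

The sample on the mat is a bush, so I left the bush drawer (the right-hand one, -y) open and untouched. I pushed the race drawer (middle) and the cup drawer (left) shut with the closed fingertips on their fronts. I pushed at about 60 mm/s and slowed to about 12 mm/s for the last part.

**Shut:** both drawers came to a hard stop, with the tool at x ≈ 0.577 for the race and 0.579 for the cup. There the force rose from about 2 N to about 12 N with no further movement. The last pictures show both fronts lying against the cabinet face.

**Left alone:** the oil bottle, spanner and hub look unmoved. The bush drawer front was at the same place in the wrist view after the race drawer was shut. In the last pictures it is mostly hidden by the gripper or out of frame, and I took no final picture of the tray and mat.

**Measurements:**
- The drawer fronts measured x ≈ 0.465 to 0.475 in different views, so I relied on force for contact and the end stop.
- Triangulated heights of the panel tops came out at 76 to 91 mm, against 93 mm in the text. The two low pairs were poor baselines.

The job was handed in at about 16 s with the arm clear of everything.

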